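# Put the stray hex nut away in the parts carousel

## Task

Turn the parts carousel by its wooden handle until the bin that holds the hex nuts stands squarely under the opening in the wire guard. Then pick the one loose six-sided nut off the bench, drop it through the opening into that bin and let go, leaving that bin under the opening.

Things in the scene. Friction and masses are not known exactly. Their poses are not given: they have to be found in the camera images.
- nut_center (a point): The loose steel hex nut: 36 mm across flats, 42 across corners, 20 high, 23 mm hole, 0.11 kg. It lies flat on the bench on the robot's right (-y) among a square nut, a flat washer, a bolt and a round bush; the only loose six-sided nut. Point: its centre, 10 mm above the bench. z: axis of the hole; x: square to a pair of flats (flats every 60 degrees).
- handle (a point): Handle of the carousel: wooden bar 70 mm long, 14 wide, 24 high, on a thin stem. Point: bar's centre, on the vertical turning axis, 136 mm above the bench; x along the bar, y across its width, z up. It turns the tray of bins with it (friction 0.15 N m, stays where left). At the start the hex-nut bin is 26 to 72 degrees anticlockwise (from above) of the opening, so turn clockwise.
- hexbin (a point): Hex-nut bin, one of six 60 degree bins in the turning blue steel tray (336 mm across); two hex nuts are fixed in it by the outer wall. The others hold square nuts, washers, bolts, bushes; one is empty. Point: middle of its floor, 108 mm from the turning axis, 34 mm above the bench. Walls rise to 76 mm above the bench; the bin spans 50 to 165 mm from the axis, 105 mm wide at the point.
- opening (a point): Opening in the fixed wire guard that covers the tray 92 mm above the bench (gaps too small for the nut): a sector 74 degrees wide, open to the outside, with a flat steel tongue on the grey base below it; its direction varies. Point: its middle, 108 mm from the turning axis, 92 mm above the bench. The hex-nut bin is right when its point is straight below this one.
There are look-alikes about, which are no part of the job. Leave any black look-alike of the part that bears nut_center alone.

How it is judged (in metres and radians):
On the way:
1. the hex-nut bin stands under the opening while the nut is not yet in the carousel (horizontal distance between hexbin and opening below 0.02 m and horizontal distance between nut_center and hexbin above 0.075 m), for 0.2 s.
At the end, for the whole second after the job is handed in: The hex-nut bin's point is within 20 mm (about 10 degrees) horizontally of the opening's point, and the loose hex nut lies in that bin: its centre within 60 mm horizontally of the bin's point and less than 40 mm above the bin's floor (horizontal distance between hexbin and opening below 0.02 m and horizontal distance between nut_center and hexbin below 0.06 m and z of nut_center in the frame of hexbin between 0 and 0.04 m); the robot touches nothing.
It also fails if it takes over 48 s, if anything falls off the work surface, if the arm or the gripper's body presses on something with over 40 N, if the wrist force passes 120 N, or if a joint passes its speed limit or range.

## Robot

A 6-joint arm with a two-finger parallel gripper is mounted at the origin on the work surface. World frame = base frame: x ahead of the robot, y to its left, z up, the work surface at z = 0. Lengths are in m, angles in degrees, forces in N, time in s.
With the tool pointing down it reaches from about 0.325 to 0.85 m from the base axis. Payload 15.5 kg.
Tool frame: the origin (TCP) lies at the very end of the fingers, on their centre line; the grasp point (between the pads) lies arm.grip_depth behind it (arm.grip_depth is the distance from the TCP to the grasp point, in m); z points along the fingers, y is the line along which they close (so a half turn about z gives the same grasp; the last joint's range is limited). The gripper opens to 91 mm and grips with 3 to 60 N. Pads are 32 mm wide; open, the fingers measure 118 mm over their backs; the gripper's body (76 mm by 178 mm) begins 60 mm behind the grasp point.
Start: joints at [64.315, 28.281, 77.091, -0, 74.628, -5.472], TCP at [0.216, 0.587, 0.214] pointing down, gripper open.
Joint ranges: [-166.48, 166.48], [-47.26, 123.95], [12.59, 153.08], [-70.14, 250.14], [6.76, 159.57], [-176.63, 176.63]. Speed limits (degrees/s): [108.29, 108.29, 147.25, 172.46, 172.46, 172.46].

## Interface

Orientations are given as a 3x3 rotation matrix whose columns are the frame's x, y, z axes.
In Python, from rig import arm gives the robot as it stands. Calls block until the motion is done:
- arm.move_to(position, orientation): joint-space move of the TCP to a pose.
- arm.move_l(position, orientation=None, feed=0.15): straight line of the TCP; orientation=None keeps the orientation; feed is the mean speed in m/s.
- arm.move_joints(angles): joint-space move.
- arm.grip(opening): finger opening in m; the grip force is fixed at half the most; returns when the fingers have stopped.
- arm.sleep(seconds).
- arm.solve_ik(position, orientation): joint angles nearest the present ones, or None.
- arm.snapshot(name): name is "side" or "top"; returns the picture (384x512x3 uint8, red, green, blue); there is no depth.
- arm.get_calibration(name): a dict with "intrinsics" (3x3 intrinsics, pixels), "k1" (the pictures are not rectified: a ray, as slopes to the right and down, at radius r is drawn at 1 + k1 r^2 times it, then the intrinsics apply), "cam_to_world" (4x4, takes a point from camera to world coordinates). Camera axes: x right, y down, z forward; pixel columns grow to the right and rows downward; lengths in m; the calibration is good to about 2 mm. A picture is of the moment at which its call begins. get_calibration takes no time and is no camera call.
A pose or a line that the arm cannot do raises arm.Unreachable and nothing moves.
- arm.sign_off(): hands the job in; it is judged then, once.
Readings, each from a call of its own:
- arm.current_t(): time.
- arm.current_joint_positions(): joint angles.
- arm.current_dq(): joint speeds.
- arm.current_tau(): joint torques, N m.
- arm.current_ee_pos(): TCP position.
- arm.current_tool_rot(): TCP orientation.
- arm.current_force(): force on the tool from outside, world axes, zero at the start.
- arm.current_torque(): the same for the moment, N m.
- arm.current_width(): finger opening in m.
- arm.current_grasp_force(): force on a finger pad.
Only numpy, scipy, OpenCV 4.12 (cv2) and the standard library are available. Lean on these libraries where they do the work, as an engineer would, in place of code of your own. Each camera call takes 0.05 s, during which the arm holds its last target. There are 200 camera calls.

## Working session

There is one attempt and no reset: what is moved stays moved. The work goes in short steps, each a Python script; the robot and the scene stay as the last script left them, time stands still between calls to the robot, and variables do not carry over. Pictures are saved under pics/ and viewed, at most 10 in all, crops included, and the job is handed in when it is done.

```bash
mkdir -p pics; cat > h.py <<'E'
from rig import arm
import numpy as np, cv2
def cal(n):
    c=arm.get_calibration(n); return np.array(c["intrinsics"]),c["k1"],np.array(c["cam_to_world"])
def px2w(n,u,v,z):
    K,k1,T=cal(n); d=cv2.undistortPoints(np.array([[[u,v]]],float),K,np.array([k1,0,0,0.]))[0,0]
    r=T[:3,:3]@[d[0],d[1],1]; o=T[:3,3]; return o+r*(z-o[2])/r[2]
def w2px(n,p):
    K,k1,T=cal(n); M=np.linalg.inv(T); p=np.atleast_2d(p).astype(float)
    return cv2.projectPoints(p,cv2.Rodrigues(M[:3,:3])[0],M[:3,3],K,np.array([k1,0,0,0.]))[0][:,0]
def down(a): # tool z down, tool y (closing) at angle a deg in world
    a=np.radians(a); y=np.array([np.cos(a),np.sin(a),0]); z=np.array([0,0,-1.]); return np.c_[np.cross(y,z),y,z]
def save(n,f,crop=None,s=1):
    im=arm.snapshot(n)[:,:,::-1]
    if crop: x0,y0,x1,y1=crop; im=im[y0:y1,x0:x1]
    cv2.imwrite(f"pics/{f}.png",cv2.resize(np.ascontiguousarray(im),None,fx=s,fy=s,interpolation=cv2.INTER_CUBIC))
E
python3 - <<'E'
from h import *
save("top","t0",None,1.5); save("side","s0",None,1.5)
for n in("top","side"): print(cal(n))
print(arm.grip_depth, arm.current_tool_rot())
E
```

```text
(array([[419.05804967,   0.        , 252.3007918 ],
       [  0.        , 419.05804967, 190.16625034],
       [  0.        ,   0.        ,   1.        ]]), -0.04088249158221885, array([[-0.00277204, -0.98792856,  0.15488535,  0.40010003],
       [-0.99997485,  0.00374961,  0.00601973, -0.08923812],
       [-0.00652782, -0.15486477, -0.98791411,  1.02254229],
       [ 0.        ,  0.        ,  0.        ,  1.        ]]))
(array([[412.04710186,   0.        , 253.90569362],
       [  0.        , 412.04710186, 190.23807101],
       [  0.        ,   0.        ,   1.        ]]), -0.016948668132791778, array([[ 0.79114228, -0.4092766 ,  0.45451794,  0.06502803],
       [-0.61125339, -0.55521765,  0.5640059 , -0.67402645],
       [ 0.02152197, -0.72403454, -0.68942787,  0.79859437],
       [ 0.        ,  0.        ,  0.        ,  1.        ]]))
0.0188 [[-9.38393860e-01  3.45567253e-01 -4.86241932e-04]
 [ 3.45567581e-01  9.38393297e-01 -1.03306230e-03]
 [ 9.92936677e-05 -1.13744877e-03 -9.99999348e-01]]
```

View pics/t0.png

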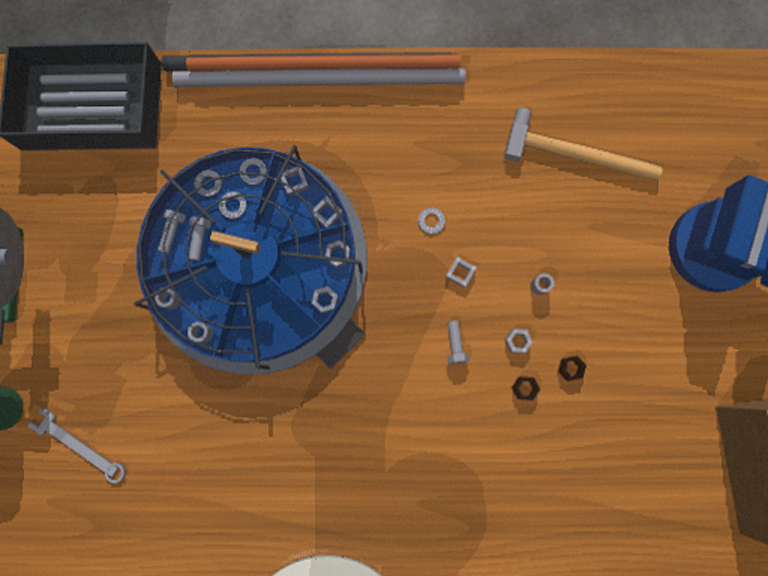

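View pics/s0.png

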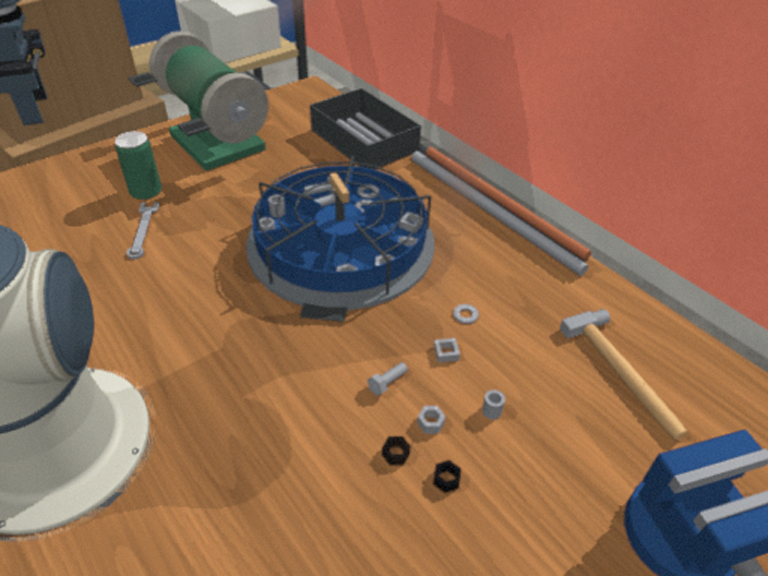

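The top view shows the carousel with its handle at about (234,242) in the 1.5x picture, and the tongue at (340,345). Two hex nuts sit in one bin at (337,253) and (324,299). Nut candidates:
- Light hex at (519,340): this fits, because it is steel and six-sided.
- Square nut at (461,272), washer at (431,221) and bush at (543,283): wrong shape.
- Black hexes at (525,388) and (572,368): look-alikes, leave alone.

I'll confirm in enlarged crops.

```bash
python3 - <<'E'
from h import *
save("top","t1",(85,90,255,255),3.6); save("top","t2",(325,205,395,270),8)
print(px2w("top",156,161,.148), px2w("top",346,227,.02), px2w("top",226.7,230,0.01),[px2w("top",u/1.5,v/1.5,.044) for u,v in((337,253),(324,299))])
E
```

```text
[0.60129588 0.12240481 0.148     ] [ 0.4672901  -0.30690455  0.02      ] [ 0.46182555 -0.02104652  0.01      ] [array([ 0.60565919, -0.01752304,  0.044     ]), array([0.5319638 , 0.00237282, 0.044     ])]
```

View pics/t1.png

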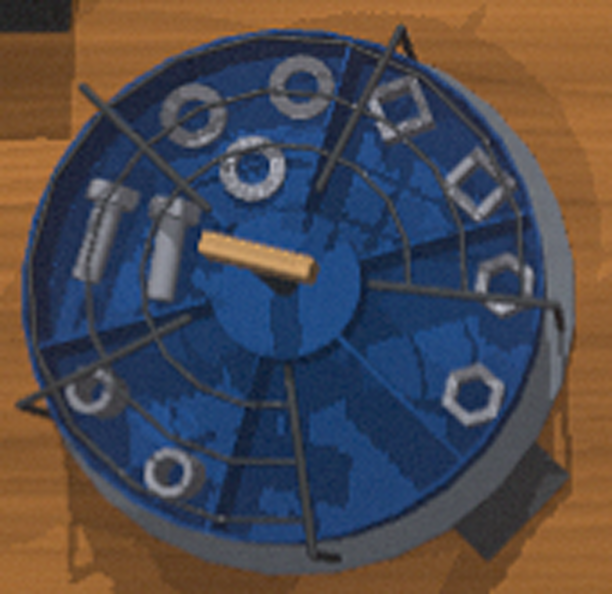

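View pics/t2.png

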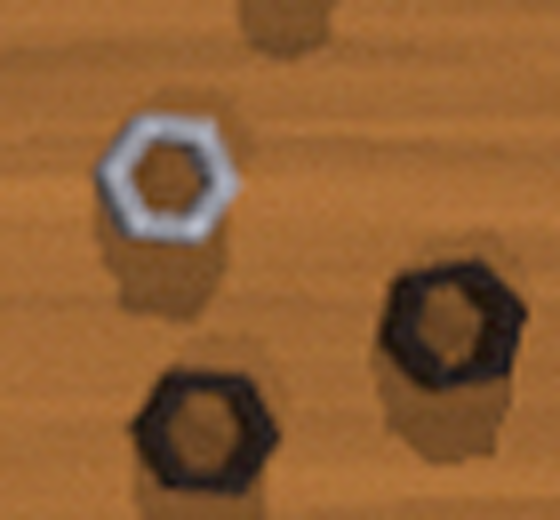

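The crops confirm the light hex, centre (346.1,227.2) in full-image pixels, with flats facing image up and down. The opening lies between the guard wires ending at (560,305) and (315,548) in crop t1, with the tongue between them. The hex bin's walls run (360,268)-(525,215) and (340,340)-(460,460). Next I'll compute the axis and angles.

```bash
cat > geo.py <<'E'
from h import *
C=lambda u,v:(85+(u+.5)/3.6-.5,90+(v+.5)/3.6-.5)
P=lambda u,v,z:px2w("top",*C(u,v),z)[:2]
def circ(pts):
    p=np.array(pts); A=np.c_[2*p,np.ones(len(p))]; s=np.linalg.lstsq(A,(p**2).sum(1),rcond=None)[0]; r=np.sqrt(s[2]+s[:2]@s[:2]); return s[:2],r,np.hypot(*(p-s[:2]).T)-r
ang=lambda d:np.degrees(np.arctan2(d[1],d[0]))
E
python3 - <<'E'
from geo import *
W=[P(u,v,.092) for u,v in((558,304),(313,550),(18,406),(82,88),(402,30))]
c,r,res=circ(W); print("wires",c,r,res)
R=[P(u,v,.076) for u,v in((22,300),(270,28),(545,260),(130,80),(450,95),(450,480),(60,420))]
print("rim",circ(R))
hb=[P(u,v,.148) for u,v in((201,241),(316,267))]; print("bar",np.mean(hb,0),np.linalg.norm(hb[1]-hb[0]),ang(hb[1]-hb[0]))
for cc in(c,np.mean(hb,0)):
  print("wire ang",[ang(w-cc) for w in W],"tongue",ang(P(525,500,.006)-cc), "walls",[ang(P(u,v,.076)-cc) for u,v in((525,215),(460,460),(210,525),(40,347),(350,45))], 'nuts',[ang(P(u,v,.046)-cc) for u,v in((503,284),(473,394))])
print("walldirs",ang(P(525,215,.076)-P(365,265,.076)),ang(P(460,460,.076)-P(342,338,.076)))
print("wiredirs",ang(P(558,304,.092)-P(370,285,.092)),ang(P(313,550,.092)-P(289,366,.092)))
E
```

```text
wires [0.60426247 0.12441962] 0.17899268910159966 [ 0.00171965 -0.00199549  0.00148398 -0.00039059 -0.0008455 ]
rim (array([0.60312989, 0.12366689]), np.float64(0.16831810195453525), array([-8.08144524e-06,  2.02079416e-03,  1.78534845e-03,  2.26075127e-03,
       -5.51268591e-03,  1.77854905e-03, -2.47938994e-03]))
bar [0.60308357 0.12160359] 0.07134422469374356 -103.17230280359247
wire ang [np.float64(-96.78158902252673), np.float64(-170.53480779011812), np.float64(118.05048504810377), np.float64(46.57375107248178), np.float64(-25.8746000702115)] tongue -131.94011242789855 walls [np.float64(-75.60388744499403), np.float64(-135.14145267346015), np.float64(166.0295693944267), np.float64(106.2362621800456), np.float64(-14.766986007794717)] nuts [np.float64(-89.46613455738643), np.float64(-120.47867577528802)]
wire ang [np.float64(-96.51147315386292), np.float64(-171.37890990184525), np.float64(117.30776938921362), np.float64(46.91463621564167), np.float64(-24.893406871552173)] tongue -132.2216280391256 walls [np.float64(-74.94470334249722), np.float64(-135.54947251981878), np.float64(164.9677992505219), np.float64(105.55881700769947), np.float64(-13.699002669547257)] nuts [np.float64(-88.96783423700072), np.float64(-120.64879397491784)]
walldirs -72.44102580664988 -135.69481771915704
wiredirs -96.11960732235907 -171.02234557487586
```

Axis is about (0.6035,0.1235), with the bar angle at -103.2. The bin is centred at about -105 and the opening at about -133.7, so the turn is about 29° clockwise, within the stated range. Bar length of 71 mm and rim radius of 168 mm both match. Grasping the handle next.

```bash
python3 - <<'E'
from geo import *
ax=np.array([.6035,.1232])
for a in(-13.2,166.8):
  print(a,[None if (q:=arm.solve_ik([*ax,z],down(b))) is None else np.round(q,0) for b,z in((a,.2),(a,.117),(a-32,.117))])
a=-13.2
js=lambda b:arm.solve_ik([*ax,.19],down(b))
a=min((-13.2,166.8),key=lambda b: np.inf if js(b) is None else abs(js(b)[5])); print("use",a)
arm.grip(.05)
arm.move_to([*ax,.19],down(a)); arm.move_l([*ax,.117],feed=.1)
arm.grip(0.0); arm.sleep(.2)
print(arm.current_width(),arm.current_force(),arm.current_torque(),arm.current_grasp_force(),arm.current_t(),arm.current_ee_pos())
E
```

```text
-13.2 [array([ 6., 28., 79., -0., 72., 19.]), array([ 6., 33., 85., -0., 62., 19.]), array([ 6., 33., 85., -0., 62., 51.])]
166.8 [array([   6.,   28.,   79.,   -0.,   72., -161.]), array([   6.,   33.,   85.,   -0.,   62., -161.]), array([   6.,   33.,   85.,   -0.,   62., -129.])]
use -13.2
0.016660724593724932 [-7.93728727  1.90915752  6.5504938 ] [0.32747321 1.49956027 0.01622847] 29.9984809756279 4.8417 [0.60227166 0.12345195 0.11702136]
```

```bash
python3 - <<'E'
from geo import *
ax=np.array([.6017,.1232]); a=-13.2
for k in range(1,7):
  arm.move_l([*ax,.117],down(a-28.8*k/6),feed=.1)
  print(np.round(arm.current_force(),1),np.round(arm.current_torque(),2),round(arm.current_t(),2),arm.current_ee_pos().round(4) if hasattr(arm.current_ee_pos(),'round') else arm.current_ee_pos(),round(arm.current_width(),4))
save("top","t3",(85,90,255,255),3.6); save("side","s3",(155,95,300,220),4)
E
```

```text
[ 3.4  2.2 -0.9] [ 0.35 -0.28  0.03] 5.09 [0.6021 0.1234 0.1171] 0.0168
[ 2.8  3.3 -0.6] [ 0.63 -0.32 -0.18] 5.34 [0.602  0.1234 0.1171] 0.0166
[1.2 3.2 2.8] [ 0.59 -0.14 -0.25] 5.59 [0.6018 0.1233 0.1172] 0.0169
[0.1 1.5 5.6] [ 0.19  0.28 -0.33] 5.84 [0.6015 0.1231 0.1171] 0.0167
[-1.1  4.2  5.4] [ 0.71  0.26 -0.21] 6.09 [0.6016 0.1233 0.1171] 0.0171
[-0.6  5.5  5.6] [ 0.86  0.31 -0.27] 6.34 [0.6015 0.1235 0.1171] 0.0168
```

View pics/t3.png

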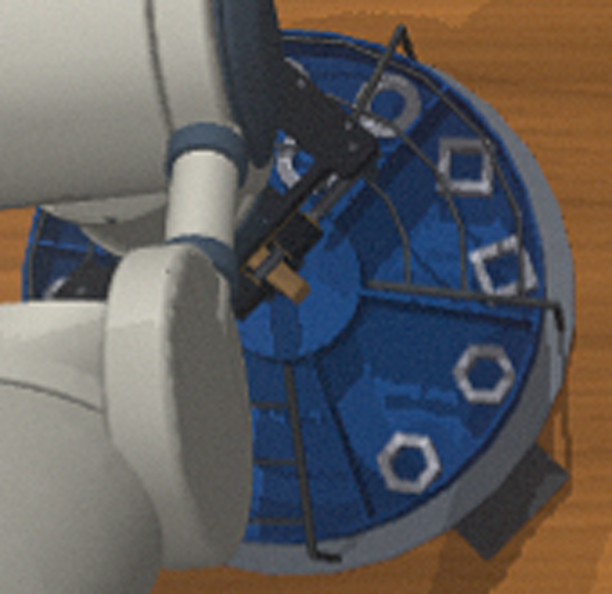

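The hex-nut bin has turned: its walls now run (365,288)-(532,325) and (320,362)-(371,514), with nuts at (484,374) and (410,463). Measuring where it stands.

```bash
python3 - <<'E'
from geo import *
c=np.array([.6025,.1235])
print([ang(P(u,v,.076)-c) for u,v in((532,325),(371,514))],[ang(P(u,v,.046)-c) for u,v in((484,374),(410,463))],[ang(P(u,v,.046)-c) for u,v in((503,284),(473,394))], [ang(P(u,v,.076)-c) for u,v in((525,215),(460,460))])
print([ang(P(u,v,.092)-c) for u,v in((558,304),(313,550))],ang(P(525,500,.006)-c))
E
```

```text
[np.float64(-100.53288681583463), np.float64(-157.88125854305704)] [np.float64(-113.93828279240961), np.float64(-144.95334577199634)] [np.float64(-88.74378060166174), np.float64(-120.04861100489423)] [np.float64(-74.91962569969877), np.float64(-134.9354498088148)]
[np.float64(-96.25789407460954), np.float64(-170.736777725208)] -131.7460517368492
```

The bin is at about -129.3° and the opening at about -133.3°, so I'll turn 4° more, release and pick up the nut. Then I'll recheck with the arm clear.

```bash
python3 - <<'E'
from geo import *
ax=np.array([.6017,.1232]); a=-42-4
arm.move_l([*ax,.117],down(a),feed=.1); arm.sleep(.2)
arm.grip(.05); arm.move_l([*ax,.2],feed=.15)
n=px2w("top",346.1,227.2,.02)[:2]; s=px2w("top",346.3,227,.02); print(n)
o=[down(b) for b in(-2,178)]
qs=[arm.solve_ik([*n,.12],x) for x in o]; k=min((0,1),key=lambda i:np.inf if qs[i] is None else abs(qs[i][5])); print(qs[k],arm.solve_ik([*n,.002],o[k]))
arm.move_to([*n,.12],o[k])
save("top","t4",(85,90,255,255),3.6); save("side","s4",(200,220,340,330),5)
print(arm.current_t())
E
```

```text
[ 0.4668113  -0.30712714]
[-3.94647661e+01  2.93556214e+01  9.27356384e+01 -2.54444375e-14
  5.79087402e+01 -3.74647661e+01] [-3.94647661e+01  3.95881815e+01  9.75158328e+01 -2.54444375e-14
  4.28959856e+01 -3.74647661e+01]
10.0417
```

View pics/t4.png

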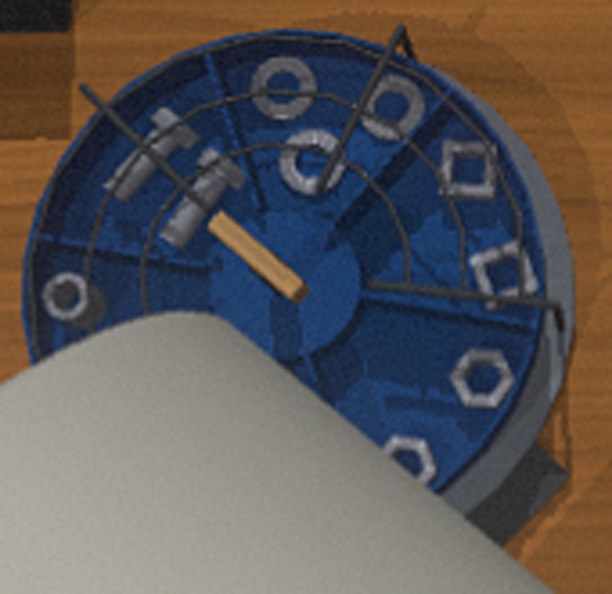

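View pics/s4.png

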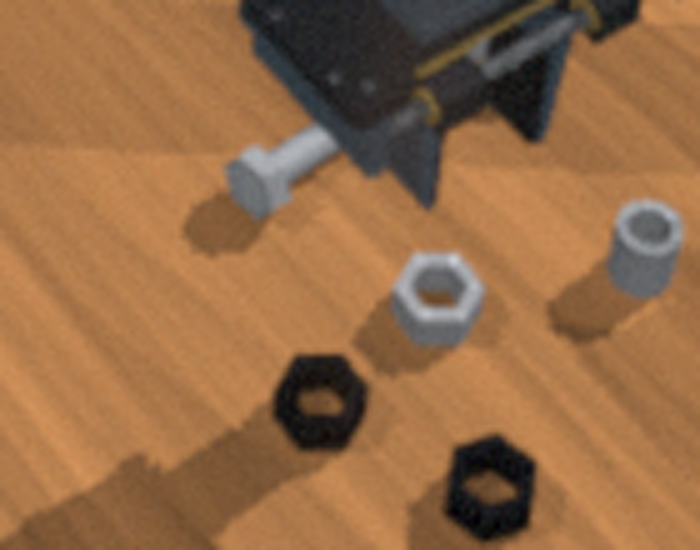

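Tray view with only the lower left blocked: the hex bin is still in the opening. Its wall end is at (532,328) and a nut at (483,377), and the bar runs (217,222)-(303,290). Side view: the gripper is above and near the bolt, and the nut is untouched at about (440,297). Measuring the residual error.

```bash
python3 - <<'E'
from geo import *
for c in (np.array([.6025,.1235]),np.array([.6035,.1235])):
  print([ang(P(u,v,.076)-c)for u,v in((532,328),(440,104),(208,57),(40,237))],ang(P(483,377,.046)-c),ang(P(303,288,.148)-P(217,224,.148)))
# side check of the nut, top-face centre at full px
u,v=200+(438+.5)/5-.5,220+(284+.5)/5-.5
print(px2w("side",u,v,.02))
E
```

```text
[np.float64(-101.19787214878727), np.float64(-40.59661283486276), np.float64(19.579879510367245), np.float64(79.48329128575206)] -114.78124776018143 -126.65421920969817
[np.float64(-101.5390959126992), np.float64(-40.839395057433045), np.float64(19.700614859981478), np.float64(79.83289091234535)] -115.14967338924332 -126.65421920969817
[ 0.46660342 -0.30442991  0.02      ]
```

Bin centre is at about -130.8° against about -133° for the opening. That's roughly 5 mm off at the point, well inside 20 mm. The nut agrees from both cameras to within 3 mm. Picking it up.

```bash
python3 - <<'E'
from geo import *
o=down(-2)
n=[.4667,-.3058]
arm.grip(.058)
arm.move_l([*n,.12],o,feed=.1); arm.move_l([*n,.004],feed=.1); arm.grip(0.0); arm.sleep(.2)
print(arm.current_width(),arm.current_grasp_force(),arm.current_force())
arm.move_l([*n,.2],feed=.15)
print(arm.current_width(),arm.current_grasp_force(),arm.current_t())
th=np.radians(-132.3); d=np.array([.6027,.1235])+.105*np.array([np.cos(th),np.sin(th)]); print(d)
for b in(-42.3,137.7): print(b,arm.solve_ik([*d,.2],down(b)),arm.solve_ik([*d,.078],down(b)))
E
```

```text
0.03617183180999042 30.000515913125128 [-0.18462853  0.34416914  5.41496967]
0.0363787338196767 29.999200904276222 14.0833
[0.53203369 0.04583874]
-42.3 [-1.48379946e+00  2.18544074e+01  9.09825359e+01 -2.54444375e-14
  6.71630567e+01  4.08162005e+01] [-1.48379946e+00  3.12767104e+01  9.83584879e+01 -2.54444375e-14
  5.03648016e+01  4.08162005e+01]
137.7 [-1.48379946e+00  2.18544074e+01  9.09825359e+01 -2.54444375e-14
  6.71630567e+01 -1.39183799e+02] [-1.48379946e+00  3.12767104e+01  9.83584879e+01 -2.54444375e-14
  5.03648016e+01 -1.39183799e+02]
```

```bash
python3 - <<'E'
from geo import *
d=[.532,.0458]
arm.move_to([*d,.2],down(-42.3)); arm.move_l([*d,.078],feed=.1); arm.sleep(.2)
arm.grip(.052); arm.sleep(.3); arm.move_l([*d,.22],feed=.15)
arm.move_to([.35,-.35,.25],down(-42.3)); print(arm.current_t(),arm.current_force(),arm.current_width())
save("top","t5",(85,90,255,255),3.6)
E
```

```text
20.45 [ 0.28500471  0.17644537 -0.55200364] 0.052008973752871106
```

View pics/t5.png

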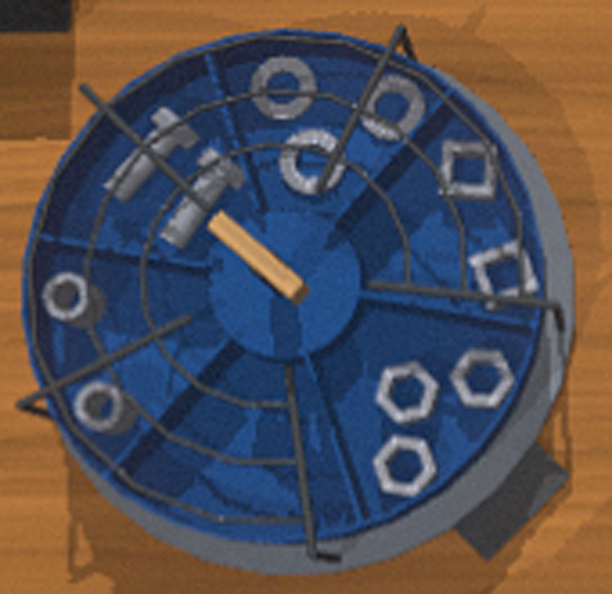

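The loose nut lies flat in the hex bin at (407,391), beside the two fixed nuts. The tray hasn't moved and the bin is inside the opening.

```bash
python3 - <<'E'
from geo import *
c=np.array([.6027,.1235]); print(np.linalg.norm(P(407,391,.054)-c),ang(P(407,391,.054)-c),ang(P(362,518,.076)-c))
print(arm.sign_off())
E
```

```text
0.10530396763061865 -131.21453324396307 -160.07206479511652
the job is handed in; nothing more can be done
None
```

I turned the hex-nut bin under the opening (about 5 mm off centre by my measurement, limit 20 mm), dropped the loose hex nut flat into it, and handed the job in at about 20 s with the robot clear; no verdict came back.

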